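Isolate the pan press and set its die gap

ROBOT

A 6-joint arm with a two-finger parallel gripper is mounted at the origin on the work surface. World frame = base frame: x ahead of the robot, y to its left, z up, the work surface at z = 0. Lengths are in m, angles in rad, forces in N, time in s.
With the tool pointing down it reaches from about 0.275 to 0.75 m from the base axis. Payload 10.2 kg.
Tool frame: the origin (TCP) lies between the finger pads; the fingertips stand 19 mm ahead of it and the grasp point (between the pads) is the TCP; z points along the fingers, y is the direction in which the jaws open and shut (so a half turn about z gives the same grasp; the last joint's range is limited). The gripper opens to 85 mm and grips with 20 to 120 N. Pads are 22 mm wide; open, the fingers measure 114 mm over their backs; the gripper's body (76 mm by 85 mm) begins 54 mm behind the grasp point. The pads swing forward as they close: fully open they stand 13 mm farther back than shut.
Start: joints at [0.941, 0.313, 1.498, -0, 1.331, -0.223], TCP at [0.208, 0.482, 0.25] pointing down, gripper open.
Joint ranges: [-2.94, 2.94], [-0.97, 2.17], [0.19, 2.56], [-1.23, 4.37], [0.02, 3.11], [-2.88, 2.88]. Speed limits (rad/s): [2.39, 2.39, 3.01, 3.14, 3.14, 3.14].

INTERFACE

Orientations are given as a rotation vector (axis times angle).
In Python, from workcell import sensors, cams, finish_job gives the robot as it stands.
- The arm moves only by the shell command python3 -m jog 'ROWS' [FORCE]. ROWS is JSON, a list of rows, each a list of 3 entries, a list of its own where there are three numbers: the shift along the tool's x, y, z in m, then the turn, a rotation vector about the tool's x, y, z in rad, then the opening, from 0 (shut) to 1 (fully open). In form: [[[x, y, z], [rx, ry, rz], fingers], ...]. A call has 1 to 8 rows; each row shifts and turns the commanded pose from where the row before left it, along the tool's axes as they then stand; what a row does not reach is not made up. A row lasts 1/8 s, in which the tool goes at most 62.5 mm and 10.7 degrees, less where a joint would pass 70% of its speed; a pose out of reach is approached as far as the arm can. A call is refused whole if a number of a shift passes 0.0625 or a number of a turn 0.188, either way. A call with a gripper value outside its range is refused whole. The fingers move at their own pace and stop on an object; FORCE is the grip in N (left out, the last holds). Time passes only in rows, so rows that do not move let the fingers close. It gives the time, the measured TCP pose, the force and the opening at its end, in the units of the state.
- sensors.sense(): the state, without advancing time (a new reading comes with each control period).
- cams.camera(name): name is "scene" or "top" or "wrist"; returns a dict with "img" (384x512x3 uint8, blue, green, red), "depth" (384x512 float32, m along the optical axis (not along the pixel's ray), 0 where there is no reading), "camera_matrix" (3x3 intrinsics, pixels), "origin" and "attitude" of the camera in the world. Camera axes: x right, y down, z forward; pixel columns grow to the right and rows downward; lengths in m; the calibration is good to about 2 mm. A picture is of the moment at which its call begins.
- finish_job(): hands the job in, once; it reports no verdict.
The state is a dict: "time": time; "joints": joint angles; "qvel": joint speeds; "tau": joint torques, N m; "ee_pos": TCP position; "ee_rot": TCP orientation; "ft_force": force on the tool from outside, world axes, zero at the start; "ft_torque": the same for the moment, N m; "width": opening from 0.0 (shut) to 1.0 (fully open).
Only numpy, scipy, OpenCV 4.12 (cv2) and the standard library are available. Lean on these libraries where they do the work, as an engineer would, in place of code of your own. Each camera call takes 0.05 s, during which the arm holds its last target. There are 200 camera calls.

TASK

Make the pan-sealing press safe by turning the handle on its isolator box from on to off, a quarter turn anticlockwise. Then set the die gap: turn the thumbscrew on top of the press clockwise until it seats, back it off a quarter turn, and finish still gripping it firmly there so that it cannot creep while a colleague nips up the lock ring. Leave the isolator off, and do not disturb the dish, the spanner and the jar.

Things in the scene. Friction and masses are not known exactly. Their poses are not given: they have to be found in the camera images.
- press: White C-shaped motor-driven bench press for sealing sample pans, bolted down; 225 mm deep, 120 mm wide, top of its head 185 mm above the bench. Origin: on the bench under the thumbscrew's axis; z up, x from the open front to the column at the back. The head, 90 mm wide, reaches from 50 mm in front of the axis to 145 mm behind it; a dark motor at the back reaches 205 mm behind it.
- thumbscrew: Steel spade head of the thumbscrew upright on top of the press: a flat blade 38 mm long, 10 mm thick, 28 mm tall, from 214 to 242 mm above the bench; grip across the thickness. Below it a loose knurled lock ring, 34 mm across, top at 202 mm. Origin: on the screw's axis, 212 mm above the bench; z up the axis, x along the blade, y across it (its faces: c0 at +y, c1 at -y). Turns with joint adjuster.
- thumbscrew_grip (a point): Point on the thumbscrew's axis in the middle of the blade, 230 mm above the bench: where to grip.
- adjuster (a joint): Angle of the thumbscrew, rad, growing clockwise seen from above. 0 = seated (die down on the anvil, a hard stop is felt); negative = backed off, -1.571 is a quarter turn back. Starts 0.7 to 1.5 rad short of the seat. Takes about 0.05 N m to turn and stays where it is left; a turn moves the screw 2 mm up or down.
- isolator_box: Grey plastic box of the press's rotary isolator, screwed to the bench, 110 mm (x) by 85 mm (y), 60 mm tall, with a round plate 68 mm across on top, to 65 mm. Origin: on the bench under the handle's axis; z up, x from the front to the back, where its leads leave. A black mark on the plate at the back (+x) is on, the one at the left (+y) is off.
- isolator_grip (a point): Where to grip the black upright bar handle on top of the isolator box: on its axis, 92 mm above the bench; z up, x along the bar to its pointing end (a white line on top), y across it. The bar is 58 mm long, 13 mm thick, and stands from 70 to 104 mm above the bench on a flat hub 44 mm across. Turns with joint isolator.
- isolator (a joint): Angle of the isolator handle, rad, growing anticlockwise seen from above: 0 = on (the start: bar along the box, pointing to its back), 1.571 = off (bar across the box, pointing to its left). Hard stops at both ends; it takes up to about 0.2 N m to turn, and past the middle a spring snaps it on to the nearer end.
- pan_dish: Loose round steel dish of sample pans, 92 mm across, 18 mm tall. Origin: centre of its underside.
- spanner: Loose spanner lying on the bench, 160 mm long, 20 mm tall. Origin: middle of its length at the bench.
- jar: Loose glass jar with a black cap, 52 mm across, 70 mm tall. Origin: centre of its underside.

How it is judged:
By the outcome, as a careful person would: the job done as asked, in the order asked, and still so for the second after the job is handed in, while the arm keeps its last pose, push and grip.
It also fails if it takes over 66 s, if anything falls off the work surface, if the arm or the gripper's body presses on something with over 40 N, if the wrist force passes 120 N, or if a joint passes its speed limit or range.

## Working session

There is one attempt and no reset: what is moved stays moved. The work goes in short steps, Python scripts to look and compute and a shell command to move; the robot and the scene stay as the last step left them, time stands still between calls to the robot, and variables do not carry over. Pictures are saved under pics/ and viewed, about 8 in all and at most 12, crops included, and the job is handed in when it is done.

```bash
mkdir -p pics; ls
python3 - <<'E'
from workcell import sensors, cams
import cv2,numpy as np
np.set_printoptions(precision=4,suppress=True)
s=sensors.sense()
print(s)
for n in("scene","top"):
    c=cams.camera(n); cv2.imwrite(f"pics/{n}0.png",c["img"]); np.savez(f"pics/{n}0.npz",**c); print(n,c["origin"],c["attitude"],c["camera_matrix"])
E
```

```text
pics
{'time': 0.0, 'joints': array([ 0.9406,  0.3135,  1.4984, -0.    ,  1.331 , -0.2234]), 'qvel': array([-0.0013,  0.0019, -0.0011, -0.0004, -0.0012, -0.0005]), 'tau': array([  0.0003, -41.2256, -25.975 ,  -0.0002,   0.0041,   0.    ]), 'ee_pos': array([0.2076, 0.482 , 0.2497]), 'ee_rot': array([-0.6345, -3.0763,  0.0018]), 'ft_force': array([ 0.4955,  0.4562, -0.7291]), 'ft_torque': array([ 0.0323, -0.0539,  0.0235]), 'width': 0.9988621625365993}
scene [ 1.1319 -0.6145  0.6768] [-2.0155 -0.7988  0.4475] [[454.5564   0.     257.1681]
 [  0.     454.5564 197.2374]
 [  0.       0.       1.    ]]
top [0.3628 0.0034 1.2415] [-2.1268  2.1364 -0.1622] [[454.0627   0.     251.6523]
 [  0.     454.0627 188.0259]
 [  0.       0.       1.    ]]
```

View pics/top0.png

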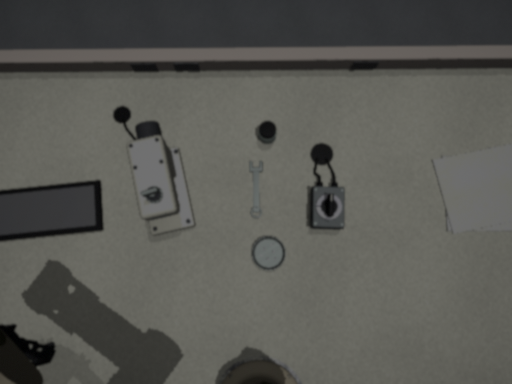

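View pics/scene0.png

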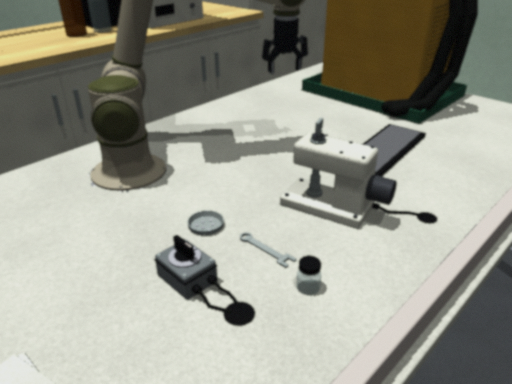

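The top view has the press at about (150,180) with its thumbscrew near (152,194), and the isolator at (327,206). The dish is at (268,252), the spanner at (256,190) and the jar at (266,132). World +x is up in the image.

```bash
cat > h.py <<'E'
import numpy as np,cv2
from scipy.spatial.transform import Rotation as R
def load(f): return dict(np.load(f))
def cloud(c):
    K=c["camera_matrix"];d=c["depth"];v,u=np.mgrid[:d.shape[0],:d.shape[1]]
    p=np.stack([(u-K[0,2])/K[0,0]*d,(v-K[1,2])/K[1,1]*d,d],-1)
    return p@R.from_rotvec(c["attitude"]).as_matrix().T+c["origin"]
def atz(c,u,v,z):
    K=c["camera_matrix"]
    r=R.from_rotvec(c["attitude"]).apply([(u-K[0,2])/K[0,0],(v-K[1,2])/K[1,1],1])
    return c["origin"]+r*(z-c["origin"][2])/r[2]
def crop(c,u0,v0,w,h,s): return cv2.resize(c["img"][v0:v0+h,u0:u0+w],None,fx=s,fy=s,interpolation=cv2.INTER_CUBIC)
E
python3 - <<'E'
from h import *
np.set_printoptions(precision=4,suppress=True)
c=load("pics/top0.npz"); P=cloud(c)
a=crop(c,125,160,50,70,8); b=crop(c,302,175,50,70,8)
cv2.imwrite("pics/crop0.png",np.clip(np.hstack([a,b])*1.6,0,255).astype(np.uint8))
def st(n,u0,u1,v0,v1,z0,z1):
    q=P[v0:v1,u0:u1].reshape(-1,3); q=q[(q[:,2]>z0)&(q[:,2]<z1)]
    if len(q)<3: print(n,len(q));return
    r=cv2.minAreaRect(q[:,:2].astype(np.float32)*1000)
    print(n,len(q),"mean",q.mean(0),"rect mm",r)
st("head",120,200,110,245,.175,.192); st("screw",120,200,150,245,.212,.25)
st("base",120,200,110,245,.01,.05)
st("box",295,360,165,240,.05,.062); st("plate",295,360,165,240,.063,.068);st("handle",295,360,165,240,.085,.11)
st("dish",240,300,225,280,.008,.03);st("jar",245,290,110,150,.05,.08);st("spanner",240,275,150,225,.008,.03)
E
```

```text
head 2729 mean [0.5675 0.2538 0.1843] rect mm ((566.58984375, 255.50814819335938), (194.736572265625, 90.25249481201172), 13.166010856628418)
screw 119 mean [0.5192 0.2433 0.2356] rect mm ((518.9376220703125, 244.40907287597656), (13.314085960388184, 37.50762176513672), 13.879313468933105)
base 1434 mean [0.5262 0.2227 0.0291] rect mm ((619.3167724609375, 272.04473876953125), (361.147705078125, 133.38717651367188), 16.907508850097656)
box 638 mean [ 0.503  -0.1813  0.059 ] rect mm ((505.37384033203125, -182.16336059570312), (84.21731567382812, 108.82077026367188), 88.82523345947266)
plate 282 mean [ 0.5067 -0.1801  0.0652] rect mm ((505.1352844238281, -182.61276245117188), (78.6858139038086, 101.97184753417969), 87.81002807617188)
handle 140 mean [ 0.5052 -0.1831  0.102 ] rect mm ((505.6619567871094, -183.42031860351562), (13.332752227783203, 56.820106506347656), 88.11080169677734)
dish 243 mean [ 0.3874 -0.028   0.0149] rect mm ((387.8004455566406, -27.145248413085938), (89.1272201538086, 90.12870025634766), 63.3472900390625)
jar 249 mean [ 0.7129 -0.026   0.0692] rect mm ((715.1482543945312, -25.906198501586914), (43.00456237792969, 46.42372131347656), 89.43363189697266)
spanner 161 mean [0.572  0.0059 0.0097] rect mm ((562.677490234375, 7.233837127685547), (155.34356689453125, 47.0527458190918), 1.111182451248169)
```

View pics/crop0.png

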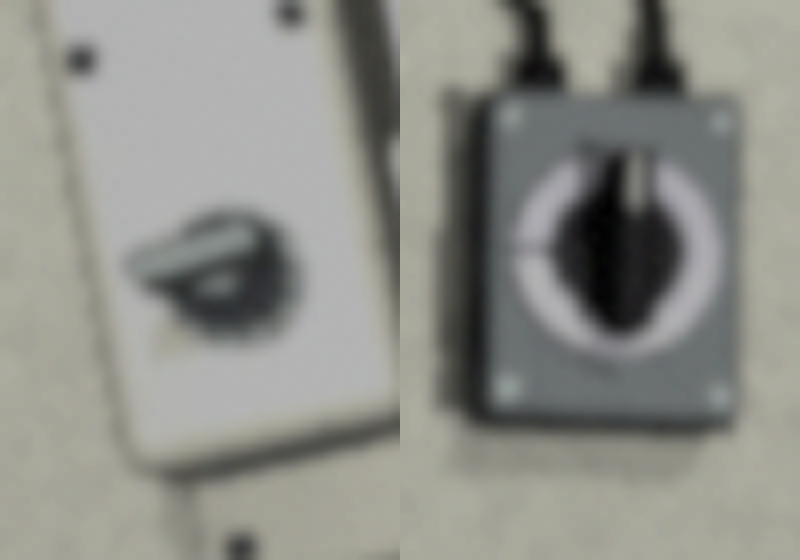

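Sizes and heights match the description. The handle axis is at (0.5055, -0.183) with the bar at yaw -1.5°. The screw axis is at (0.520, 0.2445), press yaw 13.2°, blade's long direction about 104°. In the crop the white line points to +x (on) and the off mark is on the left. The jaw heading is q1-q6, so I grip the handle at -91.5° to leave room for the turn. First I travel, then I rotate.

```bash
python3 -m jog '[[[-0.0335,-0.0308,0],[0,0,0],1],[[-0.0335,-0.0308,0],[0,0,0],1],[[-0.0335,-0.0308,0],[0,0,0],1],[[-0.0335,-0.0308,0],[0,0,0],1],[[-0.0335,-0.0308,0],[0,0,0],1],[[-0.0335,-0.0308,0],[0,0,0],1],[[-0.0335,-0.0308,0],[0,0,0],1],[[-0.0335,-0.0308,0],[0,0,0],1]]'
python3 -m jog '[[[-0.0335,-0.0308,0],[0,0,0],1],[[-0.0335,-0.0308,0],[0,0,0],1],[[-0.0335,-0.0308,0],[0,0,0],1],[[-0.0335,-0.0308,0],[0,0,0],1],[[-0.0335,-0.0308,0],[0,0,0],1],[[-0.0335,-0.0308,0],[0,0,0],1],[[-0.0335,-0.0308,0],[0,0,0],1],[[-0.0335,-0.0308,0],[0,0,0],1]]'
python3 -m jog '[[[0,0,0],[0,0,0.184],1],[[0,0,0],[0,0,0.184],1],[[0,0,0],[0,0,0.184],1],[[0,0,0],[0,0,0.184],1],[[0,0,0],[0,0,0.184],1],[[0,0,0],[0,0,0.184],1],[[0,0,0],[0,0,0.184],1],[[0,0,0],[0,0,0.184],1]]'
python3 -m jog '[[[0,0,0],[0,0,0.184],1],[[0,0,0],[0,0,0.184],1],[[0,0,0],[0,0,0.184],1],[[0,0,0],[0,0,0.184],1],[[0,0,0],[0,0,0.184],1],[[0,0,0],[0,0,0.184],1],[[0,0,0],[0,0,0.184],1],[[0,0,0],[0,0,0],1]]'
cat >> h.py <<'E'
def state(s):
    M=R.from_rotvec(s["ee_rot"]).as_matrix()
    print("t %.2f"%s["time"],"p",s["ee_pos"].round(4),"jawdeg %.2f"%np.degrees(np.arctan2(M[1,1],M[0,1])),"tilt",M[:2,2].round(4),"F",s["ft_force"].round(1),"T",s["ft_torque"].round(2),"w %.3f"%s["width"],"q",s["joints"].round(2))
    return M
def goto(s,p,jawdeg):
    "shift in current tool axes and rz to reach p, jawdeg"
    M=state(s); yaw=np.degrees(np.arctan2(M[1,1],M[0,1]))
    print("shift tool",(M.T@(np.array(p)-s["ee_pos"])).round(4),"rz %.4f"%np.radians((yaw-jawdeg+180)%360-180))
def rect(P,z0,z1,c,rad):
    q=P.reshape(-1,3); q=q[(q[:,2]>z0)&(q[:,2]<z1)&(np.hypot(*(q[:,:2]-c).T)<rad)]
    r=cv2.minAreaRect(q[:,:2].astype(np.float32)*1000); print(len(q),"z",q[:,2].mean().round(4),"mean",q.mean(0).round(4),"rect",np.round(r[0],1),np.round(r[1],1),round(r[2],2))
E
python3 - <<'E'
from h import *; from workcell import sensors,cams
c=cams.camera("wrist"); cv2.imwrite("pics/w1.png",c["img"]); np.savez("pics/w1.npz",**c)
P=cloud(c); 
for z in((.095,.112),(.099,.108)): rect(P,*z,[.5055,-.183],.05)
rect(P,.056,.062,[.505,-.182],.09); goto(sensors.sense(),[.5055,-.183,.094],-91.5)
E
```

```text
time: 1.1
ee_pos: [0.3566, 0.1484, 0.2502]
ee_rot: [-0.635, -3.077, -0.0]
ft_force: [-0.1, 0.7, 0.2]
width: 1.003
time: 2.1
ee_pos: [0.5053, -0.1839, 0.25]
ee_rot: [-0.635, -3.076, -0.0]
ft_force: [0.4, -0.4, 0.2]
width: 1.001
time: 3.1
ee_pos: [0.5049, -0.1824, 0.2499]
ee_rot: [-2.541, -1.846, 0.001]
ft_force: [0.4, -0.4, -0.3]
width: 1.002
time: 4.1
ee_pos: [0.5049, -0.1825, 0.25]
ee_rot: [-3.141, 0.037, 0.001]
ft_force: [0.5, 0.5, 0.3]
width: 0.998
1035 z 0.103 mean [ 0.5094 -0.1853  0.103 ] rect [ 507.7 -185.4] [12.6 57.5] 88.4
1020 z 0.1031 mean [ 0.5091 -0.1853  0.1031] rect [ 507.6 -185.4] [12.6 57.3] 88.35
5269 z 0.0598 mean [ 0.5148 -0.1855  0.0598] rect [ 507.6 -185.4] [ 82.9 107.6] 87.67
t 4.15 p [ 0.5049 -0.1825  0.2501] jawdeg -91.22 tilt [-0.0005  0.0003] F [ 0.5 -0.   0.4] T [-0.01  0.01  0.02] w 1.000 q [-0.57  0.34  1.46  0.    1.34  1.03]
shift tool [0.0006 0.0006 0.1561] rz 0.0048
```

View pics/w1.png

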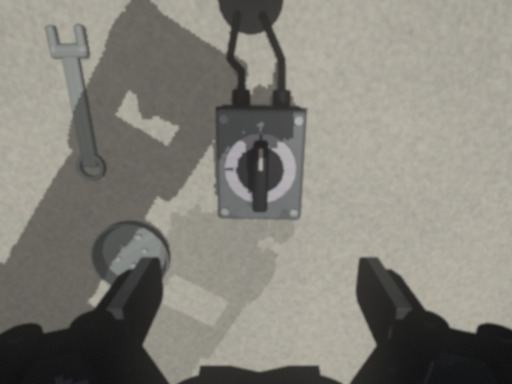

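The wrist view shows the bar at (261,172) with its white line to the back. Depth from it gives (0.5077, -0.1854), about 2 mm from the top camera, which is within calibration. I go to the midpoint, descend partway and look again.

```bash
python3 -m jog '[[[0.0017,0.0018,0.03],[0,0,0.012],1],[[0,0,0.03],[0,0,0],1],[[0,0,0.03],[0,0,0],1],[[0,0,0],[0,0,0],1]]'
python3 - <<'E'
from h import *; from workcell import sensors,cams
c=cams.camera("wrist"); cv2.imwrite("pics/w2.png",c["img"]); P=cloud(c); 
rect(P,.098,.110,[.506,-.184],.04)
K=c["camera_matrix"]; q=R.from_rotvec(c["attitude"]).inv().apply(np.array([.506,-.184,.104])-c["origin"]); print(c["origin"],(K@q/q[2])[:2])
goto(sensors.sense(),[.5066,-.1843,.094],-91.9)
E
```

```text
time: 4.65
ee_pos: [0.5058, -0.1839, 0.1587]
ee_rot: [-3.139, 0.054, 0.006]
ft_force: [0.5, -0.3, 0.7]
width: 0.998
2044 z 0.1031 mean [ 0.5096 -0.1852  0.1031] rect [ 507.3 -185.3] [12.6 58. ] 87.48
[ 0.58649598 -0.18841758  0.28217217] [256.61822738 227.94690435]
t 4.70 p [ 0.5066 -0.1843  0.1604] jawdeg -92.00 tilt [-0.0009  0.0006] F [-0.5  0.7  0.5] T [-0.08  0.05 -0.02] w 1.000 q [-0.57  0.43  1.58 -0.    1.13  1.04]
shift tool [0.0001 0.     0.0664] rz -0.0018
```

```bash
python3 -m jog '[[[0.0004,0.0004,0.022],[0,0,0.004],1],[[0,0,0.022],[0,0,0],1],[[0,0,0.0225],[0,0,0],1],[[0,0,0],[0,0,0],1],[[0,0,0],[0,0,0],0],[[0,0,0],[0,0,0],0],[[0,0,0],[0,0,0],0],[[0,0,0],[0,0,0],0]]' 25
python3 -m jog '[[[0,0,0],[0,0,0],0],[[0,0,0],[0,0,0],0],[[0,0,0],[0,0,0],0],[[0,0,0],[0,0,0],0]]' 25
python3 -c "
from h import *; from workcell import sensors; state(sensors.sense())"
```

```text
time: 5.7
ee_pos: [0.5072, -0.184, 0.0942]
ee_rot: [-3.139, 0.065, -0.0]
ft_force: [2.5, 38.1, 19.7]
width: 0.145
time: 6.2
ee_pos: [0.5072, -0.1834, 0.0943]
ee_rot: [-3.139, 0.064, -0.0]
ft_force: [-0.4, 9.6, 6.1]
width: 0.147
t 6.20 p [ 0.5072 -0.1834  0.0943] jawdeg -92.35 tilt [0.0001 0.0021] F [-0.4  9.6  6.1] T [ 1.19  0.01 -0.03] w 0.147 q [-0.57  0.52  1.64  0.    0.99  1.05]
```

The grip pulls the tool toward +y, so the handle axis is nearer y = -0.183, as the top camera said. I relax about 1 mm and firm the grip.

```bash
python3 -m jog '[[[0,-0.0012,0],[0,0,0],0],[[0,0,0],[0,0,0],0],[[0,0,0],[0,0,0],0]]' 60
python3 -c "
from h import *; from workcell import sensors; state(sensors.sense())"
```

```text
time: 6.58
ee_pos: [0.5072, -0.1833, 0.0944]
ee_rot: [-3.141, 0.065, -0.001]
ft_force: [-1.3, 3.8, 6.7]
width: 0.138
t 6.58 p [ 0.5072 -0.1833  0.0944] jawdeg -92.35 tilt [0.0004 0.0002] F [-1.3  3.8  6.7] T [ 0.46  0.27 -0.01] w 0.138 q [-0.56  0.52  1.64  0.    0.99  1.05]
```

```bash
python3 -m jog '[[[0,0,0],[0,0,-0.12],0],[[0,0,0],[0,0,-0.12],0],[[0,0,0],[0,0,-0.12],0],[[0,0,0],[0,0,0],0]]' 60
python3 -c "
from h import *; from workcell import sensors; state(sensors.sense())"
```

```text
time: 7.08
ee_pos: [0.5071, -0.1832, 0.0944]
ee_rot: [-3.101, -0.5, -0.0]
ft_force: [-1.9, 4.7, 6.4]
width: 0.142
t 7.08 p [ 0.5071 -0.1832  0.0944] jawdeg -71.67 tilt [0.0002 0.0006] F [-1.9  4.7  6.4] T [ 0.58  0.26 -0.11] w 0.142 q [-0.56  0.52  1.64  0.    0.99  0.69]
```

```bash
python3 -m jog '[[[0,0,0],[0,0,-0.12],0],[[0,0,0],[0,0,-0.12],0],[[0,0,0],[0,0,-0.12],0],[[0,0,0],[0,0,-0.12],0],[[0,0,0],[0,0,0],0]]' 60
python3 -c "
from h import *; from workcell import sensors; state(sensors.sense())"
python3 -m jog '[[[0,0,0],[0,0,-0.12],0],[[0,0,0],[0,0,-0.12],0],[[0,0,0],[0,0,-0.12],0],[[0,0,0],[0,0,-0.12],0],[[0,0,0],[0,0,-0.12],0],[[0,0,0],[0,0,0],0]]' 60
python3 -c "
from h import *; from workcell import sensors; state(sensors.sense())"
```

```text
time: 7.7
ee_pos: [0.507, -0.183, 0.0944]
ee_rot: [-2.893, -1.224, -0.0]
ft_force: [-3.0, 5.4, 7.4]
width: 0.143
t 7.70 p [ 0.507  -0.183   0.0944] jawdeg -44.14 tilt [-0.0002  0.0009] F [-3.   5.4  7.4] T [ 0.72  0.3  -0.03] w 0.143 q [-0.56  0.52  1.64  0.    0.99  0.21]
time: 8.45
ee_pos: [0.507, -0.1828, 0.0943]
ee_rot: [-2.401, -2.024, -0.001]
ft_force: [-3.7, 6.6, 9.4]
width: 0.141
t 8.45 p [ 0.507  -0.1828  0.0943] jawdeg -9.75 tilt [-0.0004  0.0012] F [-3.7  6.6  9.4] T [0.93 0.36 0.14] w 0.141 q [-0.56  0.52  1.64  0.    0.99 -0.39]
```

```bash
python3 -m jog '[[[0,0,0],[0,0,-0.08],0],[[0,0,0],[0,0,-0.07],0],[[0,0,0],[0,0,0],0]]' 60
python3 -c "
from h import *; from workcell import sensors; state(sensors.sense())"
```

```text
time: 8.82
ee_pos: [0.507, -0.1828, 0.0943]
ee_rot: [-2.246, -2.194, -0.002]
ft_force: [-3.7, 6.8, 8.7]
width: 0.142
t 8.82 p [ 0.507  -0.1828  0.0943] jawdeg -1.34 tilt [-0.0002  0.0019] F [-3.7  6.8  8.7] T [ 0.89  0.5  -0.86] w 0.142 q [-0.56  0.52  1.64  0.    0.99 -0.54]
```

The turn is 91° with -0.86 N m at the stop, so the handle is against the off stop. I release, rise and verify.

```bash
python3 -m jog '[[[0,0,0],[0,0,0.02],0],[[0,0,0],[0,0,0],1],[[0,0,0],[0,0,0],1],[[0,0,0],[0,0,0],1],[[0,0,-0.02],[0,0,0],1],[[0,0,-0.05],[0,0,0],1],[[0,0,-0.05],[0,0,0],1],[[0,0,-0.05],[0,0,0],1]]' 
python3 -m jog '[[[0,0,-0.04],[0,0,0],1],[[0,0,0],[0,0,0],1]]'
python3 - <<'E'
from h import *; from workcell import sensors,cams
c=cams.camera("wrist"); cv2.imwrite("pics/w3.png",c["img"]); P=cloud(c); 
rect(P,.096,.110,[.506,-.183],.04)
goto(sensors.sense(),[.4,.2,.3],13.5)
E
```

```text
time: 9.82
ee_pos: [0.5069, -0.1836, 0.2654]
ee_rot: [2.268, 2.174, -0.0]
ft_force: [-0.2, -0.4, 0.2]
width: 1.004
time: 10.07
ee_pos: [0.5078, -0.184, 0.3066]
ee_rot: [2.263, 2.17, 0.002]
ft_force: [-0.2, 0.7, -0.1]
width: 0.997
743 z 0.1032 mean [ 0.5076 -0.1823  0.1032] rect [ 507.4 -184. ] [56.8 12.9] 87.91
t 10.12 p [ 0.5072 -0.1837  0.3043] jawdeg -2.41 tilt [ 0.0015 -0.001 ] F [ 0.5 -0.5 -0.9] T [ 0.01  0.   -0.04] w 1.000 q [-0.56  0.31  1.36 -0.    1.47 -0.52]
shift tool [ 0.3789 -0.1233  0.0038] rz -0.2776
```

View pics/w3.png

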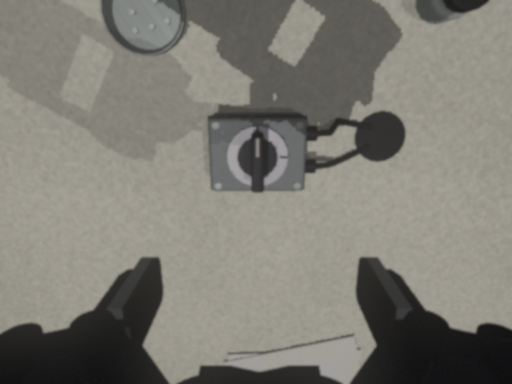

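The bar is now square across the box, pointing left, so the isolator is off. Next I go above the thumbscrew.

```bash
python3 -m jog '[[[0.0535,-0.0007,-0.003],[0,0,0],1],[[0.0535,-0.0007,-0.003],[0,0,0],1],[[0.0535,-0.0007,-0.003],[0,0,0],1],[[0.0535,-0.0007,-0.003],[0,0,0],1],[[0.0535,-0.0007,-0.003],[0,0,0],1],[[0.0535,-0.0007,-0.003],[0,0,0],1],[[0.0535,-0.0007,-0.003],[0,0,0],1],[[0.0535,-0.0007,-0.003],[0,0,0],1]]' 
python3 -m jog '[[[0,0,0],[0,0,-0.1425],1],[[0,0,0],[0,0,-0.1425],1],[[0,0,0],[0,0,0],1],[[0,0,0],[0,0,0],1]]'
python3 - <<'E'
from h import *; from workcell import sensors,cams
c=cams.camera("wrist"); cv2.imwrite("pics/w4.png",c["img"]); P=cloud(c); 
rect(P,.236,.25,[.520,.2445],.03);rect(P,.178,.19,[.567,.2555],.13)
goto(sensors.sense(),[.5195,.2445,.231],13.9)
E
```

```text
time: 11.12
ee_pos: [0.5191, 0.2459, 0.3261]
ee_rot: [-2.267, -2.173, 0.004]
ft_force: [1.0, 0.2, 0.5]
width: 1.0
time: 11.62
ee_pos: [0.5194, 0.2441, 0.327]
ee_rot: [-1.939, -2.471, 0.002]
ft_force: [0.7, -0.5, -0.1]
width: 1.002
804 z 0.2418 mean [0.5213 0.2466 0.2418] rect [521.7 245.3] [10.  37.7] 18.23
20979 z 0.1848 mean [0.5707 0.2612 0.1848] rect [567.4 256.2] [191.8  87.4] 13.06
t 11.68 p [0.5194 0.2441 0.3272] jawdeg 13.78 tilt [-0.001  -0.0002] F [ 0.3  0.  -0.1] T [-0.06  0.03 -0.03] w 0.998 q [ 0.24  0.39  1.2   0.    1.56 -0.01]
shift tool [0.0003 0.0002 0.0962] rz -0.0021
```

View pics/w4.png

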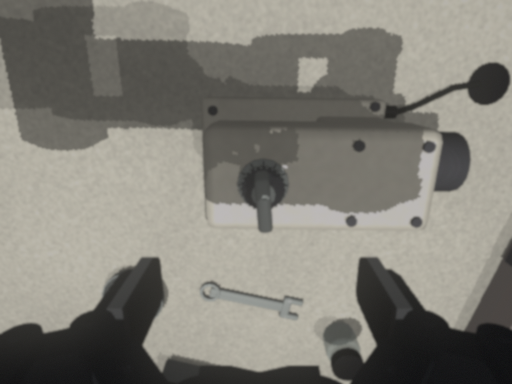

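Wrist depth gives blade 10.0 x 37.7 mm, its thickness direction at 18.2°, centre about (0.521, 0.245), top 242 mm. That fits. I correct the yaw, descend and close gently.

```bash
python3 -m jog '[[[0.0006,0.0013,0],[0,0,-0.077],1],[[0,0,0.03],[0,0,0],1],[[0,0,0.03],[0,0,0],1],[[0,0,0.022],[0,0,0],1],[[0,0,0.015],[0,0,0],1],[[0,0,0],[0,0,0],1]]'
python3 -c "
from h import *; from workcell import sensors; state(sensors.sense())"
python3 -m jog '[[[0,0,0],[0,0,0],0],[[0,0,0],[0,0,0],0],[[0,0,0],[0,0,0],0],[[0,0,0],[0,0,0],0],[[0,0,0],[0,0,0],0],[[0,0,0],[0,0,0],0],[[0,0,0],[0,0,0],0],[[0,0,0],[0,0,0],0]]' 25
python3 -c "
from h import *; from workcell import sensors; state(sensors.sense())"
```

```text
time: 12.42
ee_pos: [0.5204, 0.2451, 0.2301]
ee_rot: [-1.839, -2.545, 0.002]
ft_force: [0.0, 0.4, 1.8]
width: 1.0
t 12.43 p [0.5204 0.2451 0.2301] jawdeg 18.29 tilt [-0.0015 -0.0004] F [0.  0.4 1.8] T [ 0.   -0.06  0.  ] w 1.000 q [ 0.24  0.44  1.37 -0.    1.33 -0.08]
time: 13.42
ee_pos: [0.5216, 0.2455, 0.2311]
ee_rot: [1.838, 2.545, 0.005]
ft_force: [6.5, 3.1, -0.7]
width: 0.114
t 13.43 p [0.5216 0.2455 0.2311] jawdeg 18.32 tilt [0.0033 0.0012] F [ 6.5  3.1 -0.7] T [ 0.43 -0.93 -0.  ] w 0.114 q [ 0.24  0.44  1.37  0.    1.33 -0.08]
```

```bash
python3 -m jog '[[[0,0.0013,0],[0,0,0],0],[[0,0,0],[0,0,0],0],[[0,0,0],[0,0,0],0]]' 60
python3 -c "
from h import *; from workcell import sensors; state(sensors.sense())"
python3 -m jog '[[[0,0,0],[0,0,0.1],0],[[0,0,0],[0,0,0.1],0],[[0,0,0],[0,0,0.1],0],[[0,0,0],[0,0,0.1],0],[[0,0,0],[0,0,0],0],[[0,0,0],[0,0,0],0]]' 60
python3 -c "
from h import *; from workcell import sensors; state(sensors.sense())"
```

```text
time: 13.8
ee_pos: [0.5219, 0.2456, 0.2312]
ee_rot: [1.839, 2.547, 0.001]
ft_force: [-0.0, -0.9, 4.5]
width: 0.102
t 13.80 p [0.5219 0.2456 0.2312] jawdeg 18.33 tilt [0.0006 0.0001] F [-0.  -0.9  4.5] T [-0.01  0.15 -0.02] w 0.102 q [ 0.24  0.44  1.37 -0.    1.33 -0.08]
time: 14.55
ee_pos: [0.5217, 0.2456, 0.2311]
ee_rot: [2.306, 2.133, 0.0]
ft_force: [-1.7, -0.5, 5.4]
width: 0.105
t 14.55 p [0.5217 0.2456 0.2311] jawdeg -4.47 tilt [0. 0.] F [-1.7 -0.5  5.4] T [-0.07  0.32 -0.04] w 0.105 q [0.24 0.44 1.37 0.   1.33 0.31]
```

```bash
C='from h import *; from workcell import sensors; state(sensors.sense())'
python3 -m jog '[[[0,0,0],[0,0,0.1],0],[[0,0,0.0001],[0,0,0.1],0],[[0,0,0.0001],[0,0,0.04],0],[[0,0,0],[0,0,0.04],0],[[0,0,0],[0,0,0],0]]' >/dev/null; python3 -c "$C"
python3 -m jog '[[[0,0,0],[0,0,0.04],0],[[0,0,0],[0,0,0.04],0],[[0,0,0],[0,0,0],0]]'  >/dev/null; python3 -c "$C"
```

```text
t 15.18 p [0.5216 0.2456 0.2309] jawdeg -20.53 tilt [-0.0003 -0.    ] F [-3.9 -0.5  6.1] T [-0.08  0.52 -0.05] w 0.107 q [0.24 0.44 1.37 0.   1.33 0.6 ]
t 15.55 p [0.5216 0.2457 0.2309] jawdeg -25.12 tilt [-0.0004  0.0001] F [-3.5 -1.   5.8] T [-0.07  0.54 -0.01] w 0.108 q [0.24 0.44 1.37 0.   1.33 0.68]
```

```bash
C='from h import *; from workcell import sensors; state(sensors.sense())'
python3 -m jog '[[[0,0,0],[0,0,0.04],0],[[0,0,0],[0,0,0.04],0],[[0,0,0],[0,0,0],0]]' >/dev/null; python3 -c "$C"
```

```text
t 15.93 p [0.5215 0.2457 0.2309] jawdeg -29.70 tilt [-0.0004  0.0001] F [-3.5  0.4  6.5] T [-0.06  0.58 -0.06] w 0.103 q [0.24 0.44 1.37 0.   1.33 0.76]
```

```bash
C='from h import *; from workcell import sensors; state(sensors.sense())'
python3 -m jog '[[[0,0,0],[0,0,0.03],0],[[0,0,0],[0,0,0.03],0],[[0,0,0],[0,0,0],0]]' >/dev/null; python3 -c "$C"
```

```text
t 16.30 p [0.5215 0.2457 0.2308] jawdeg -33.12 tilt [-0.0006  0.0001] F [-4.3 -0.4  6.6] T [-0.09  0.62 -0.03] w 0.107 q [0.24 0.44 1.37 0.   1.33 0.82]
```

```bash
C='from h import *; from workcell import sensors; state(sensors.sense())'
python3 -m jog '[[[0,0,0],[0,0,0.03],0],[[0,0,0],[0,0,0.03],0],[[0,0,0],[0,0,0],0]]' >/dev/null; python3 -c "$C"
```

```text
t 16.68 p [0.5215 0.2457 0.2308] jawdeg -36.56 tilt [-0.0007  0.0001] F [-4.6 -0.   5.5] T [-0.05  0.62 -0.06] w 0.107 q [0.24 0.44 1.37 0.   1.33 0.88]
```

```bash
C='from h import *; from workcell import sensors; state(sensors.sense())'
python3 -m jog '[[[0,0,0],[0,0,0.03],0],[[0,0,0],[0,0,0.03],0],[[0,0,0],[0,0,0],0]]' >/dev/null; python3 -c "$C"
```

```text
t 17.05 p [0.5214 0.2457 0.2308] jawdeg -40.00 tilt [-0.0008  0.0001] F [-4.3  0.2  5.1] T [-0.02  0.58 -0.08] w 0.104 q [0.24 0.44 1.37 0.   1.34 0.94]
```

```bash
C='from h import *; from workcell import sensors; state(sensors.sense())'
python3 -m jog '[[[0,0,0],[0,0,0.03],0],[[0,0,0],[0,0,0.03],0],[[0,0,0],[0,0,0],0]]' >/dev/null; python3 -c "$C"
```

```text
t 17.43 p [0.5214 0.2458 0.2308] jawdeg -43.44 tilt [-0.0008  0.0001] F [-3.9 -0.2  6.2] T [ 0.01  0.56 -0.09] w 0.105 q [0.24 0.44 1.37 0.   1.34 1.  ]
```

```bash
C='from h import *; from workcell import sensors; state(sensors.sense())'
python3 -m jog '[[[0,0,0],[0,0,0.03],0],[[0,0,0],[0,0,0.03],0],[[0,0,0],[0,0,0],0]]' >/dev/null; python3 -c "$C"
```

```text
t 17.80 p [0.5214 0.2458 0.2308] jawdeg -46.88 tilt [-0.0009  0.0002] F [-3.4  0.3  7. ] T [ 0.01  0.62 -0.02] w 0.105 q [0.24 0.44 1.37 0.   1.34 1.06]
```

```bash
C='from h import *; from workcell import sensors; state(sensors.sense())'
python3 -m jog '[[[0,0,0],[0,0,0.03],0],[[0,0,0],[0,0,0.03],0],[[0,0,0],[0,0,0],0]]' >/dev/null; python3 -c "$C"
```

```text
t 18.18 p [0.5214 0.2458 0.2308] jawdeg -50.19 tilt [-0.0007 -0.0003] F [-4.8 -0.2  6.5] T [0.06 0.6  0.98] w 0.107 q [ 0.24  0.44  1.37 -0.    1.34  1.11]
```

The torque jumped to 0.98 N m, so the screw is seated. To find the true zero without grip wind-up, I unload in fine steps and watch Tz.

```bash
C='from h import *; from workcell import sensors; state(sensors.sense())'
python3 -m jog '[[[0,0,0],[0,0,-0.008],0],[[0,0,0],[0,0,0],0]]' >/dev/null; python3 -c "$C"
python3 -m jog '[[[0,0,0],[0,0,-0.008],0],[[0,0,0],[0,0,0],0]]' >/dev/null; python3 -c "$C"
python3 -m jog '[[[0,0,0],[0,0,-0.008],0],[[0,0,0],[0,0,0],0]]' >/dev/null; python3 -c "$C"
python3 -m jog '[[[0,0,0],[0,0,-0.008],0],[[0,0,0],[0,0,0],0]]' >/dev/null; python3 -c "$C"
```

```text
t 18.43 p [0.5214 0.2458 0.2308] jawdeg -49.73 tilt [-0.0007 -0.0002] F [-3.4 -0.2  6.4] T [0.   0.54 0.87] w 0.100 q [ 0.24  0.44  1.37 -0.    1.34  1.11]
t 18.68 p [0.5214 0.2458 0.2308] jawdeg -49.29 tilt [-0.0008 -0.0001] F [-3.1  0.3  5.6] T [0.05 0.56 0.7 ] w 0.103 q [0.24 0.44 1.37 0.   1.34 1.1 ]
t 18.93 p [0.5214 0.2458 0.2308] jawdeg -48.86 tilt [-0.0008 -0.    ] F [-3.   0.   5.4] T [0.04 0.61 0.38] w 0.107 q [0.24 0.44 1.37 0.   1.34 1.09]
t 19.18 p [0.5214 0.2458 0.2308] jawdeg -48.44 tilt [-0.0008  0.0002] F [-4.2 -0.8  5.3] T [0.02 0.63 0.07] w 0.107 q [0.24 0.44 1.37 0.   1.34 1.08]
```

The torque reaches zero at jaw -48.35°, which is the seat (1.16 rad from the start, inside 0.7 to 1.5). A quarter turn back puts the jaw at about +41.7°.

```bash
C='from h import *; from workcell import sensors; state(sensors.sense())'
python3 -m jog '[[[0,0,0],[0,0,-0.12],0],[[0,0,-0.0001],[0,0,-0.12],0],[[0,0,0],[0,0,-0.12],0],[[0,0,-0.0001],[0,0,-0.12],0],[[0,0,0],[0,0,-0.12],0],[[0,0,-0.0001],[0,0,-0.12],0],[[0,0,0],[0,0,0],0]]' 60 >/dev/null; python3 -c "$C"
python3 -m jog '[[[0,0,0],[0,0,-0.12],0],[[0,0,-0.0001],[0,0,-0.12],0],[[0,0,0],[0,0,-0.12],0],[[0,0,-0.0001],[0,0,-0.12],0],[[0,0,0],[0,0,-0.12],0],[[0,0,0],[0,0,-0.12],0],[[0,0,0],[0,0,0],0]]' 60 >/dev/null; python3 -c "$C"
python3 -m jog '[[[0,0,0],[0,0,-0.08],0],[[0,0,0],[0,0,-0.05],0],[[0,0,0],[0,0,0],0],[[0,0,0],[0,0,0],0]]' 60 >/dev/null; python3 -c "$C"
```

```text
t 20.05 p [0.5217 0.2456 0.231 ] jawdeg -7.30 tilt [-0.0002 -0.0001] F [-2.8  0.4  5.8] T [-0.09  0.44  0.04] w 0.105 q [ 0.24  0.44  1.37 -0.    1.34  0.36]
t 20.93 p [0.522  0.2457 0.2312] jawdeg 33.79 tilt [0.0008 0.0002] F [-0.2  0.8  4.9] T [0.03 0.05 0.04] w 0.103 q [ 0.24  0.44  1.36  0.    1.33 -0.35]
t 21.43 p [0.5221 0.2457 0.2313] jawdeg 41.21 tilt [0.0009 0.0003] F [0.4 1.1 5. ] T [ 0.17 -0.05 -0.06] w 0.102 q [ 0.24  0.44  1.36  0.    1.33 -0.48]
```

```bash
C='from h import *; from workcell import sensors; state(sensors.sense())'
python3 -m jog '[[[0,0,0],[0,0,-0.008],0],[[0,0,0],[0,0,0],0],[[0,0,0],[0,0,0],0],[[0,0,0],[0,0,0],0]]' 80 >/dev/null; python3 -c "$C"
python3 - <<'E'
from h import *; from workcell import cams
c=cams.camera("wrist"); s=cams.camera("scene"); t=cams.camera("top"); P=cloud(t)
a=cv2.resize(c["img"],(400,300)); b=crop(s,220,60,200,150,2); d=crop(t,110,100,250,170,1.6); e=crop(s,140,200,200,136,2)
cv2.imwrite("pics/fin.png",np.vstack([np.hstack([a,b]),np.hstack([d,e])]))
rect(cloud(c),.232,.246,[.5215,.2455],.02)
rect(P,.096,.110,[.506,-.183],.04)
for n,z0,z1,cc,r in(("dish",.008,.03,[.3874,-.028],.07),("jar",.05,.08,[.713,-.026],.05),("sp",.008,.012,[.57,.006],.09)): print(n); rect(P,z0,z1,cc,r)
P0=cloud(load("pics/top0.npz")); print("before")
for n,z0,z1,cc,r in(("dish",.008,.03,[.3874,-.028],.07),("jar",.05,.08,[.713,-.026],.05),("sp",.008,.012,[.57,.006],.09)): rect(P0,z0,z1,cc,r)
E
```

```text
t 21.93 p [0.5221 0.2457 0.2313] jawdeg 41.68 tilt [0.0009 0.0003] F [0.9 1.5 5.8] T [ 0.2  -0.09  0.04] w 0.104 q [ 0.24  0.44  1.36  0.    1.33 -0.49]
3279 z 0.2407 mean [0.5178 0.249  0.2407] rect [519.9 245.2] [32.8 32.5] 1.42
122 z 0.1034 mean [ 0.5056 -0.1821  0.1034] rect [ 505.9 -183.6] [57.5 13.3] 86.92
dish
250 z 0.0149 mean [ 0.3874 -0.0279  0.0149] rect [388.1 -26.7] [90.7 90. ] 88.88
jar
247 z 0.0695 mean [ 0.7129 -0.0259  0.0695] rect [714.4 -25.8] [46.3 42.9] 0.44
sp
137 z 0.0094 mean [0.5676 0.0054 0.0094] rect [567.9   5.6] [143.3 111.3] 35.85
before
243 z 0.0149 mean [ 0.3874 -0.028   0.0149] rect [387.8 -27.1] [89.1 90.1] 63.35
249 z 0.0692 mean [ 0.7129 -0.026   0.0692] rect [715.1 -25.9] [43.  46.4] 89.43
151 z 0.0094 mean [0.5727 0.0048 0.0094] rect [564.7   7.9] [ 94.2 151.5] 63.18
```

View pics/fin.png

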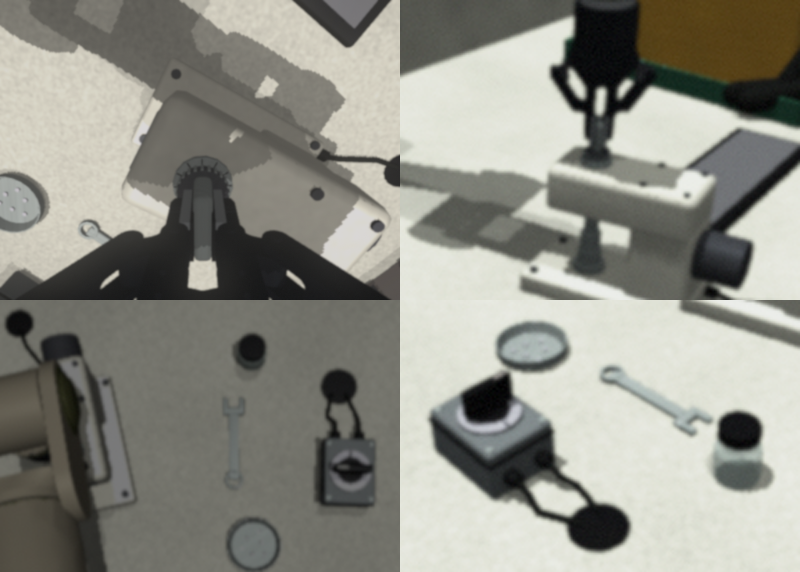

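The picture shows the blade square between the shut pads at (203,215), the isolator bar still across its box at (348,468), and the dish, jar and spanner where they were. Handing in.

```bash
python3 -c "
from workcell import finish_job; print(finish_job())"
```

```text
the job is handed in; nothing more can be done
None
```

The isolator is off and the thumbscrew is backed off a quarter turn from its seat. The arm is still gripping the screw at 80 N. I handed the job in at about 22 s on the robot's clock; no verdict was given.

- **Isolator:** I turned the handle 91° anticlockwise until the torque rose to 0.86 N m at the off stop. Pictures afterwards show the bar square across the box, pointing left, and it was still there at the end.
- **Thumbscrew:** I turned it clockwise 1.16 rad until the torque jumped to 0.98 N m at the seat. I then unloaded it in small steps to find the true seat angle, at jaw -48.35°, and backed off to +41.68°. That is 90.0°, with about 0.04 N m left on the screw. The last wrist picture shows the blade square between the pads.
- **Dish, jar and spanner:** The dish and jar measured within 1 mm of their starting positions. The spanner's average depth position shifted 5 mm, which I put down to sparse readings on a thin object. The arm never came near it, and in the pictures it looks unmoved.
- **Disagreements:** The wrist and top cameras differed by about 2 mm, so I corrected both grips by feel. Closing on the isolator handle briefly pushed the wrist with about 43 N, through the finger pads only and well under the 120 N limit.

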